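# Drop-test a bone die into the square tray

### The arm

A 7-joint arm with a two-finger parallel gripper is mounted at the origin on the work surface. World frame = base frame: x ahead of the robot, y to its left, z up, the work surface at z = 0. Lengths are in m, angles in rad, forces in N, time in s.
With the tool pointing down it reaches from about 0.4 to 0.85 m from the base axis. Payload 4.5 kg.
Tool frame: the origin (TCP) lies midway between the tips of the shut fingers; the grasp point (between the pads) lies 19 mm behind it; z points along the fingers, y is the line along which they close (so a half turn about z gives the same grasp; the last joint's range is limited). The gripper opens to 88 mm and grips with 3 to 60 N. Pads are 18 mm wide; open, the fingers measure 123 mm over their backs; the gripper's body (75 mm by 187 mm) begins 45 mm behind the grasp point.
Start: joints at [-1.261, 0.689, -0.195, 1.565, 0.157, 0.902, -0.215], TCP at [0.17, 0.601, 0.239] pointing down, gripper open.
Joint ranges: [-3.01, 3.01], [-0.46, 2.08], [-1.47, 1.51], [0.13, 2.56], [-1, 4.14], [0.04, 2.09], [-2.66, 2.66]. Speed limits (rad/s): [2.57, 2.57, 3.14, 3.14, 3.14, 3.14, 3.14].

### API

Orientations are given as a unit quaternion [x, y, z, w].
In Python, from plant import r gives the robot as it stands.
- The arm moves only by the tool carry_out, never from a script. Its argument "plan" is a list of rows, each an object with "rot": the turn, a rotation vector about the tool's x, y, z in rad, a list of three; "xyz": the shift along the tool's x, y, z in m, a list of three; "grip": the closure in counts, from 0 (fully open) to 255 (shut). In form: [{"rot": [wx, wy, wz], "xyz": [dx, dy, dz], "grip": grip}, ...]. A call has 1 to 8 rows; each row is the pose to reach, as a shift and turn from the pose commanded when the call began, along the tool's axes at that moment; what a row does not reach only later rows make up. A row lasts 1/12 s, in which the tool goes at most 41.7 mm and 7.16 degrees, less where a joint would pass 70% of its speed; a pose out of reach is approached as far as the arm can. A call with a gripper value outside its range is refused whole. The fingers move at their own pace and stop on an object; "squeeze" is the grip in N (left out, the last holds). Time passes only in rows, so rows that repeat a pose let the fingers close. It gives the time, the measured TCP pose, the force, the opening and the grip force at its end, in the units of the state.
- r.get_state(): the state, without advancing time (a new reading comes with each control period).
- r.snapshot(name): name is "scene" or "top"; returns the picture (480x640x3 uint8, red, green, blue); there is no depth.
- r.camera_params(name): a dict with "fx", "fy", "cx", "cy" (pixels), "position" and "attitude" of the camera in the world. Camera axes: x right, y down, z forward; pixel columns grow to the right and rows downward; lengths in m; the calibration is good to about 2 mm. A picture is of the moment at which its call begins. camera_params takes no time and is no camera call.
- r.finish_job(): hands the job in; it is judged then, once.
The state is a dict: "clock": time; "q": joint angles; "qd": joint speeds; "joint_torque": joint torques, N m; "tool_pos": TCP position; "eef_rot": TCP orientation; "contact_force": force on the tool from outside, world axes, zero at the start; "moment": the same for the moment, N m; "opening": opening from 0.0 (shut) to 1.0 (fully open); "finger_force": force on a finger pad.
Only numpy, scipy, OpenCV 4.12 (cv2) and the standard library are available. Lean on these libraries where they do the work, as an engineer would, in place of code of your own. Each camera call takes 0.05 s, during which the arm holds its last target. There are 200 camera calls.

### The job

Give the finished die its drop test without touching it: carry the square metal drop cup, upright with the die inside, over the square wooden tray (not the round dish), and press the cup's release tab down on that tray's own trip bar so that the hinged bottom swings open and the die falls into the tray. Then stand the empty cup upright on the bench again, clear of the tray, and let go.

Things in the scene. Friction and masses are not known exactly. Their poses are not given: they have to be found in the camera images.
- cup_centre (a point): Loose drop cup, 165 g: upright square aluminium tube, 50 x 50 mm, 60 tall, walls 3. Point: its centre, 30 above its foot; z up, x towards the release tab. Grasp from above across y (50 mm), 10 to 18 below the rim. Its floor is a flap hinged at x +25, 24 below this point, and goes on past the hinge as the level tab (24 wide, 4 thick, to x +83, underside 26 below this point). Pushing the tab up (by lowering it onto a bar) opens it.
- flap (a joint): Angle of the cup's flap, rad: 0 shut, 0.95 fully open (stop). A spring shuts it; 1 to 2.5 N under the tab 25 mm out from the hinge opens it. With the bar there, lowering the cup 26 mm past first touch opens it to about 0.86; the stop comes at about 31 mm (then it is rigid). The die slides off at 0.5 to 0.75. It springs shut when the cup is lifted.
- die_centre (a point): Bone die, a 20 mm cube of 15 g with dark pips, loose, lying on the shut flap inside the cup at the start. This point is its centre.
- tray: Square dark wood tray, fixed: 122 (x) x 116 (y) x 30 mm high, walls and floor 6. Origin: centre of its underside, on the bench; z up.
- trip_bar (a point): Trip bar of the square tray: level steel rod, 8 mm thick, 106 long along the tray's y, over its +x wall on two posts at y +-45. Point: middle of the rod's top, 58 mm on the tray's +x from its origin, 90 above the bench; axes as the tray. With the cup's x along the tray's x and its centre 50 mm on -x of this point, the bar meets the tab 25 mm out from the hinge. The round dish has a like bar: not this one.
Not all that is in view belongs to the job. Several things look just like the part that bears cup_centre: the one meant starts farthest to the robot's right.

How it is judged:
On the way, in this order (a step that is already met when the one before it is completed fails the run):
1. the cup is held over the square tray with its bottom shut and the die still inside (horizontal distance between cup_centre and tray below 0.055 m and height (world z) of cup_centre above 0.06 m and value of joint flap below 0.1 rad and distance between die_centre and cup_centre below 0.055 m), for 0.1 s.
2. over the square tray, the pressed tab swings the cup's bottom open (horizontal distance between cup_centre and tray below 0.055 m and height (world z) of cup_centre above 0.06 m and value of joint flap above 0.3 rad), for 0.05 s.
At the end, for the whole second after the job is handed in: The die lies inside the square tray, its centre within the walls and no more than 35 mm above the bench. The cup stands on the bench upright (within about 8 degrees), its underside within 5 mm of the bench top, its floor shut (under 0.1 rad) and its centre more than 80 mm from the tray's (x of die_centre in the frame of tray between -0.057 and 0.057 m and y of die_centre in the frame of tray between -0.054 and 0.054 m and z of die_centre in the frame of tray below 0.035 m and angle between cup_centre's own z axis and vertical below 0.15 rad and height (world z) of cup_centre between 0.025 and 0.035 m and horizontal distance between cup_centre and tray above 0.08 m and value of joint flap below 0.1 rad); the robot touches nothing.
It fails at once if the die is touched by the fingers (contact force between die and the fingers above 0.3 N).
It fails at once if the cup is tipped by more than about 40 degrees (angle between cup_centre's own z axis and vertical above 0.7 rad).
It also fails if it takes over 48 s, if anything falls off the work surface, if the arm or the gripper's body presses on something with over 40 N, if the wrist force passes 120 N, or if a joint passes its speed limit or range.

## Working session

There is one attempt and no reset: what is moved stays moved. The work goes in short steps, Python scripts to look and compute and a tool call to move; the robot and the scene stay as the last step left them, time stands still between calls to the robot, and variables do not carry over. Pictures are saved under pics/ and viewed, at most 10 in all, crops included, and the job is handed in when it is done.

Besides the shell and the picture viewer there is one more tool, called after "Request:" in YAML: its name, and indented under it one key for each argument. carry_out: Moves the arm, as the interface text tells. Its arguments: {"type":"object","properties":{"plan":{"type":"array"},"squeeze":{"type":"number"}},"required":["plan"]}

```bash
mkdir -p pics; ls
python3 - <<'E'
from plant import r
import cv2
for n in("scene","top"):
    cv2.imwrite(f"pics/{n}0.png",r.snapshot(n)[:,:,::-1]); print(r.camera_params(n))
s=r.get_state(); print({k:s[k] for k in("clock","tool_pos","eef_rot","opening","contact_force")})
E
```

```text
pics
{'fx': 509.25256596547626, 'fy': 509.25256596547626, 'cx': 330.7398837255823, 'cy': 238.69804232287876, 'position': array([ 1.3060717 , -0.20129746,  0.6367622 ]), 'attitude': array([ 0.7036573 ,  0.53432223, -0.27268601, -0.38079982])}
{'fx': 544.5624745565924, 'fy': 544.5624745565924, 'cx': 317.7140921041048, 'cy': 240.2955381878275, 'position': array([0.35103511, 0.03715605, 1.02732474]), 'attitude': array([-0.69403821,  0.71416357, -0.05969075,  0.06869043])}
{'clock': 0.1, 'tool_pos': array([0.1700725 , 0.60087097, 0.23801078]), 'eef_rot': array([ 1.37393280e-01,  9.90516268e-01, -7.78571667e-04, -6.33202625e-05]), 'opening': 0.9983628635116911, 'contact_force': array([ 0.40793635,  0.21561006, -0.6332164 ])}
```

View pics/scene0.png

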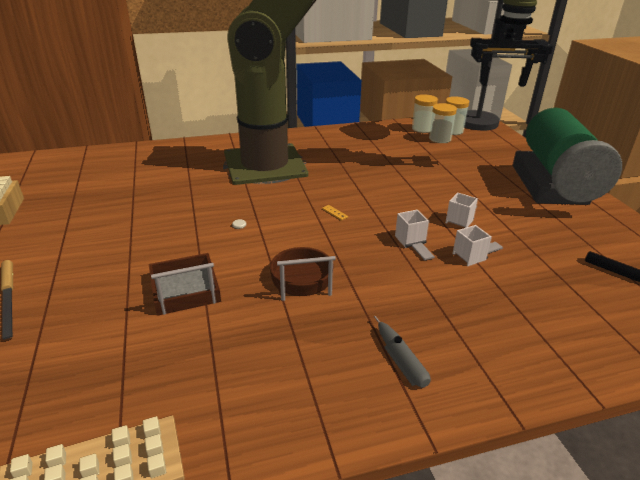

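View pics/top0.png

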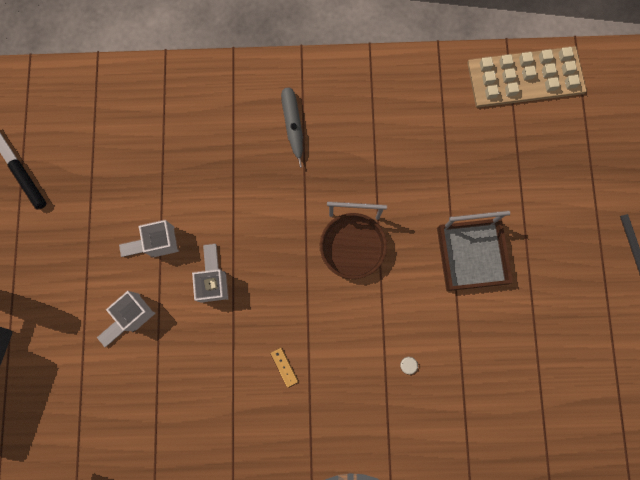

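The scene and top views agree. In the top view up is +x and right is the robot's right. Cup candidates in the top view are A (210,285), tab upward with a die inside, B (157,238), tab left, and C (128,312), tab lower left. A is farthest to the robot's right, so I choose A. The square tray is at (476,256) with its bar at (478,217). The round dish at (354,246) is not the one. Next is a close crop of both.

```bash
python3 - <<'E'
import cv2,numpy as np
a=cv2.imread("pics/top0.png")
c=cv2.resize(a[235:310,175:250],(400,400),interpolation=cv2.INTER_CUBIC)
t=cv2.resize(a[200:300,425:525],(400,400),interpolation=cv2.INTER_CUBIC)
cv2.imwrite("pics/crop1.png",np.hstack([c,t]))
E
cat > h.py <<'E'
import numpy as np
from scipy.spatial.transform import Rotation as R
from plant import r
def ray(cam,uv,z):
    "world points at height z seen at pixels uv"
    p=r.camera_params(cam); uv=np.atleast_2d(uv).astype(float)
    d=np.c_[(uv[:,0]-p["cx"])/p["fx"],(uv[:,1]-p["cy"])/p["fy"],np.ones(len(uv))]
    d=R.from_quat(p["attitude"]).apply(d)
    return p["position"]+d*((z-p["position"][2])/d[:,2])[:,None]
def tool(dw):
    "world shift in the tool's axes"
    return R.from_quat(r.get_state()["eef_rot"]).inv().apply(dw)
E
```

```text
(no output)
```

View pics/crop1.png

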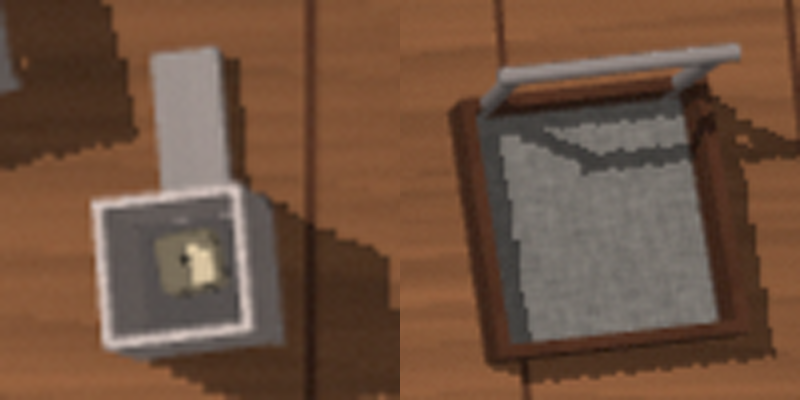

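The crop shows cup A holding the die. Its rim corners in the crop are (92,202), (242,184), (256,330) and (107,348), and the tab end is at (150..218,51). The tray rim corners and the bar ends (503,76) to (740,52) are also clear.

Run:
```python
from h import *
cu=np.array([(92,202),(242,184),(256,330),(107,348)])/5.3333+[175,235]-.4
C=ray("top",cu,.06); print("rim",C.round(4),"ctr",C.mean(0),"sides",np.linalg.norm(C-np.roll(C,1,0),axis=1))
xd=(C[0]+C[1]-C[2]-C[3]);print("cup yaw",np.degrees(np.arctan2(xd[1],xd[0])))
t=ray("top",np.array([(184,50)])/5.3333+[175,235]-.4,.008);print("tab end",t, t-C.mean(0),np.degrees(np.arctan2(*(t-C.mean(0))[0,1::-1])))
tr=(np.array([(452,103),(706,83),(745,328),(490,360)])-[400,0])/4+[425,200]-.4
T=ray("top",tr,.03);print("tray",T.round(4),T.mean(0),np.linalg.norm(T-np.roll(T,1,0),axis=1))
xd=(T[0]+T[1]-T[2]-T[3]);print("tray yaw",np.degrees(np.arctan2(xd[1],xd[0])))
b=(np.array([(501,76),(740,52)])-[400,0])/4+[425,200]-.4
B=ray("top",b,.088);d=B[0]-B[1];print("bar",B,B.mean(0),np.linalg.norm(d),"yaw",np.degrees(np.arctan2(d[1],d[0]))-90, "dist",B.mean(0)-T.mean(0))
s=r.get_state();print(R.from_quat(s["eef_rot"]).as_matrix().round(4))
```

```text
rim [[0.4772 0.2743 0.06  ]
 [0.4818 0.2238 0.06  ]
 [0.4326 0.2188 0.06  ]
 [0.428  0.2686 0.06  ]] ctr [0.45490279 0.24637242 0.06      ] sides [0.04944326 0.05073722 0.0494063  0.04994092]
cup yaw 6.196765266204283
tab end [[0.53768748 0.25485348 0.008     ]] [[ 0.0827847   0.00848105 -0.052     ]] 5.849380548851081
tray [[ 0.5562 -0.1769  0.03  ]
 [ 0.5621 -0.2956  0.03  ]
 [ 0.4473 -0.3032  0.03  ]
 [ 0.436  -0.1862  0.03  ]] [ 0.50039907 -0.24047802  0.03      ] [0.12052762 0.11877084 0.11507465 0.11756619]
tray yaw 4.122920652177678
bar [[ 0.55572269 -0.18677408  0.088     ]
 [ 0.56331494 -0.2923138   0.088     ]] [ 0.55951882 -0.23954394  0.088     ] 0.10581244643919448 yaw 4.114620221966831 dist [0.05911975 0.00093408 0.058     ]
[[-9.622e-01  2.722e-01 -3.000e-04]
 [ 2.722e-01  9.622e-01 -1.500e-03]
 [-1.000e-04 -1.600e-03 -1.000e+00]]
```

Request:
carry_out:
  plan:
    - {"rot":[0,0,-0.05],"xyz":[-0.046,-0.033,0],"grip":0}
    - {"rot":[0,0,-0.1],"xyz":[-0.0705,-0.05,0],"grip":0}
    - {"rot":[0,0,-0.15],"xyz":[-0.1,-0.071,0],"grip":0}
    - {"rot":[0,0,-0.2],"xyz":[-0.13,-0.0925,0],"grip":0}
    - {"rot":[0,0,-0.25],"xyz":[-0.16,-0.114,0],"grip":0}
    - {"rot":[0,0,-0.3],"xyz":[-0.19,-0.135,0],"grip":0}
    - {"rot":[0,0,-0.35],"xyz":[-0.22,-0.157,0],"grip":0}
    - {"rot":[0,0,-0.38],"xyz":[-0.25,-0.178,0],"grip":0}

```text
clock: 0.77
tool_pos: [0.363, 0.3601, 0.2385]
eef_rot: [-0.053, 0.999, -0.0, -0.0]
contact_force: [0.2, -0.4, -0.4]
opening: 0.997
finger_force: 0.0
```

Run:
```python
from h import *
s=r.get_state();M=R.from_quat(s["eef_rot"]).as_matrix()
print(s["clock"],s["tool_pos"],np.degrees(np.arctan2(M[1,1],M[0,1])),tool(np.array([.455,.2464,.12])-s["tool_pos"]),s["q"].round(2))
```

```text
0.7667 [0.36297314 0.36010932 0.23849054] 96.10952450418087 [-0.07946229 -0.1227833   0.11852748] [-0.65  0.56 -0.35  1.9   0.27  0.73  0.52]
```

Request:
carry_out:
  plan:
    - {"rot":[0,0,0],"xyz":[-0.02,-0.03,0.01],"grip":0}
    - {"rot":[0,0,0],"xyz":[-0.04,-0.06,0.025],"grip":0}
    - {"rot":[0,0,0],"xyz":[-0.06,-0.09,0.045],"grip":0}
    - {"rot":[0,0,0],"xyz":[-0.075,-0.115,0.065],"grip":0}
    - {"rot":[0,0,0],"xyz":[-0.0795,-0.1228,0.09],"grip":0}
    - {"rot":[0,0,0],"xyz":[-0.0795,-0.1228,0.11],"grip":0}
    - {"rot":[0,0,0],"xyz":[-0.0795,-0.1228,0.12],"grip":0}
    - {"rot":[0,0,0],"xyz":[-0.0795,-0.1228,0.12],"grip":0}

```text
clock: 1.43
tool_pos: [0.4527, 0.2477, 0.1168]
eef_rot: [-0.052, 0.999, -0.001, -0.002]
contact_force: [0.6, 0.1, 0.5]
opening: 0.999
finger_force: 0.0
```

Run:
```python
from h import *
import cv2
s=r.get_state();M=R.from_quat(s["eef_rot"]).as_matrix()
print(s["clock"],s["tool_pos"],np.degrees(np.arctan2(M[1,1],M[0,1])),tool(np.array([.455,.2464,.027])-s["tool_pos"]))
a=r.snapshot("scene")[:,:,::-1]
cv2.imwrite("pics/s1.png",cv2.resize(a[120:300,330:570],(800,600),interpolation=cv2.INTER_CUBIC))
```

```text
1.4333 [0.45272525 0.24765185 0.11678482] 95.99800324351672 [-0.00248464 -0.00133617  0.08977804]
```

View pics/s1.png

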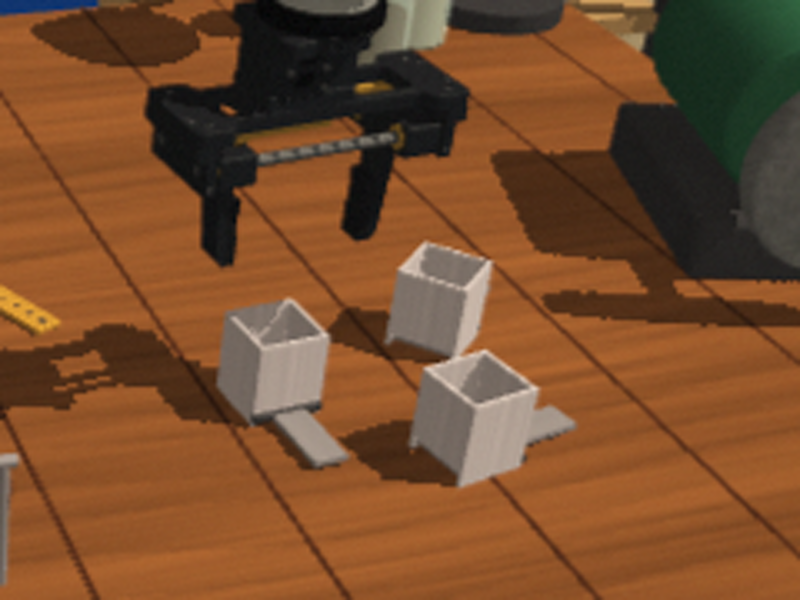

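The crop shows the gripper above cup A at (275,360), with the left finger at (218,230) and the right finger at (365,205). Its line of closing runs along the cup's y. The other cups are clear of the fingers.

Request:
carry_out:
  plan:
    - {"rot":[0,0,0],"xyz":[-0.001,0,0.02],"grip":0}
    - {"rot":[0,0,0],"xyz":[-0.001,0,0.04],"grip":0}
    - {"rot":[0,0,0],"xyz":[-0.001,0,0.06],"grip":0}
    - {"rot":[0,0,0],"xyz":[-0.001,0,0.075],"grip":0}
    - {"rot":[0,0,0],"xyz":[-0.001,0,0.085],"grip":0}
    - {"rot":[0,0,0],"xyz":[-0.001,0,0.09],"grip":0}
    - {"rot":[0,0,0],"xyz":[-0.001,0,0.09],"grip":0}
    - {"rot":[0,0,0],"xyz":[-0.001,0,0.09],"grip":0}

```text
clock: 2.15
tool_pos: [0.4555, 0.2489, 0.0295]
eef_rot: [-0.052, 0.999, 0.0, 0.001]
contact_force: [-0.6, -0.2, 0.6]
opening: 1.001
finger_force: 0.0
```

Request:
carry_out:
  plan:
    - {"rot":[0,0,0],"xyz":[0,-0.002,0.002],"grip":0}
    - {"rot":[0,0,0],"xyz":[0,-0.002,0.002],"grip":60}
    - {"rot":[0,0,0],"xyz":[0,-0.002,0.002],"grip":120}
    - {"rot":[0,0,0],"xyz":[0,-0.002,0.002],"grip":255}
    - {"rot":[0,0,0],"xyz":[0,-0.002,0.002],"grip":255}
    - {"rot":[0,0,0],"xyz":[0,-0.002,0.002],"grip":255}
    - {"rot":[0,0,0],"xyz":[0,-0.002,0.002],"grip":255}
    - {"rot":[0,0,0],"xyz":[0,-0.002,0.002],"grip":255}
  squeeze: 25

```text
clock: 2.82
tool_pos: [0.4553, 0.2464, 0.0268]
eef_rot: [-0.052, 0.999, 0.0, 0.0]
contact_force: [-0.1, 0.4, 0.9]
opening: 0.564
finger_force: 25.0
```

Request:
carry_out:
  plan:
    - {"rot":[0,0,0],"xyz":[0,0,-0.005],"grip":255}
    - {"rot":[0,0,0],"xyz":[0,0,-0.02],"grip":255}
    - {"rot":[0,0,0],"xyz":[0,0,-0.045],"grip":255}
    - {"rot":[0,0,0],"xyz":[0,0,-0.07],"grip":255}
    - {"rot":[0,0,0],"xyz":[0,0,-0.095],"grip":255}
    - {"rot":[0,0,0],"xyz":[0,0,-0.12],"grip":255}
    - {"rot":[0,0,0],"xyz":[0,0,-0.135],"grip":255}
    - {"rot":[0,0,0],"xyz":[0,0,-0.14],"grip":255}

```text
clock: 3.48
tool_pos: [0.4562, 0.2468, 0.1692]
eef_rot: [-0.052, 0.999, 0.001, 0.002]
contact_force: [-0.6, 0.0, -1.6]
opening: 0.57
finger_force: 25.0
```

Run:
```python
from h import *
import cv2
s=r.get_state();M=R.from_quat(s["eef_rot"]).as_matrix()
# cup centre target: 50 mm on -x of bar point, tray yaw 4.1
u=np.array([np.cos(np.radians(4.1)),np.sin(np.radians(4.1))]);tg=np.array([.5595,-.2395])-.05*u
print(tg,s["tool_pos"],np.degrees(np.arctan2(M[1,1],M[0,1])),tool(np.r_[tg,.167]-s["tool_pos"]),s["opening"],s["q"].round(2))
a=r.snapshot("scene")[:,:,::-1]
cv2.imwrite("pics/s2.png",cv2.resize(a[100:280,330:570],(800,600),interpolation=cv2.INTER_CUBIC))
```

```text
[ 0.50962796 -0.24307487] [0.45616307 0.24676483 0.16918856] 95.95038811964864 [-0.00239196 -0.49274611  0.00133232] 0.570046701083546 [-0.39  0.67 -0.32  1.95  0.37  0.57  0.72]
```

View pics/s2.png

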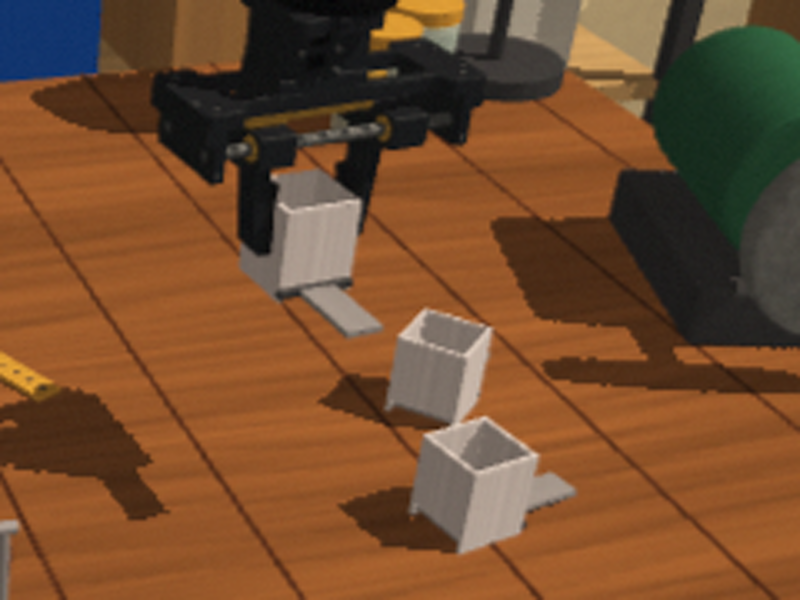

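The cup is held upright at (315,235) in the crop with its tab level and shut, and it hangs clear of the bench.

Request:
carry_out:
  plan:
    - {"rot":[0,0,0],"xyz":[0,-0.005,0],"grip":255}
    - {"rot":[0,0,0.004],"xyz":[0,-0.018,0],"grip":255}
    - {"rot":[0,0,0.008],"xyz":[0,-0.038,0],"grip":255}
    - {"rot":[0,0,0.012],"xyz":[0,-0.062,0],"grip":255}
    - {"rot":[0,0,0.016],"xyz":[0,-0.088,0],"grip":255}
    - {"rot":[0,0,0.02],"xyz":[-0.001,-0.114,0],"grip":255}
    - {"rot":[0,0,0.025],"xyz":[-0.001,-0.14,0],"grip":255}
    - {"rot":[0,0,0.032],"xyz":[-0.001,-0.166,0],"grip":255}

```text
clock: 4.2
tool_pos: [0.4723, 0.0783, 0.1653]
eef_rot: [-0.036, 0.999, -0.001, -0.002]
contact_force: [0.5, -0.1, -1.2]
opening: 0.567
finger_force: 25.0
```

Request:
carry_out:
  plan:
    - {"rot":[0,0,0],"xyz":[0.001,-0.026,0],"grip":255}
    - {"rot":[0,0,0],"xyz":[0.002,-0.052,0],"grip":255}
    - {"rot":[0,0,0],"xyz":[0.003,-0.078,0],"grip":255}
    - {"rot":[0,0,0],"xyz":[0.004,-0.104,0],"grip":255}
    - {"rot":[0,0,0],"xyz":[0.005,-0.13,0],"grip":255}
    - {"rot":[0,0,0],"xyz":[0.006,-0.156,0],"grip":255}
    - {"rot":[0,0,0],"xyz":[0.007,-0.182,0],"grip":255}
    - {"rot":[0,0,0],"xyz":[0.008,-0.208,0],"grip":255}

```text
clock: 4.87
tool_pos: [0.4785, -0.1292, 0.1652]
eef_rot: [-0.036, 0.999, 0.0, -0.002]
contact_force: [0.8, 0.4, -0.7]
opening: 0.56
finger_force: 25.0
```

Run:
```python
from h import *
s=r.get_state();M=R.from_quat(s["eef_rot"]).as_matrix()
print(s["tool_pos"],np.degrees(np.arctan2(M[1,1],M[0,1])),tool(np.r_[.5096,-.2431,.167]-s["tool_pos"]),s["opening"],s["q"].round(2))
```

```text
[ 0.47853044 -0.12919004  0.165191  ] 94.07151591222156 [-0.02289599 -0.11582798 -0.00192864] 0.5602427864023994 [ 0.42  0.66 -0.39  2.01  0.46  0.56  1.34]
```

Request:
carry_out:
  plan:
    - {"rot":[0,0,0],"xyz":[-0.005,-0.026,0],"grip":255}
    - {"rot":[0,0,0],"xyz":[-0.01,-0.05,0],"grip":255}
    - {"rot":[0,0,0],"xyz":[-0.014,-0.072,0],"grip":255}
    - {"rot":[0,0,0],"xyz":[-0.018,-0.091,0],"grip":255}
    - {"rot":[0,0,0],"xyz":[-0.021,-0.106,0],"grip":255}
    - {"rot":[0,0,0],"xyz":[-0.023,-0.115,0],"grip":255}
    - {"rot":[0,0,0],"xyz":[-0.023,-0.116,0],"grip":255}
    - {"rot":[0,0,0],"xyz":[-0.023,-0.116,0],"grip":255}

```text
clock: 5.53
tool_pos: [0.5107, -0.2409, 0.1656]
eef_rot: [-0.036, 0.999, 0.001, -0.001]
contact_force: [-0.6, -0.1, -1.3]
opening: 0.564
finger_force: 25.0
```

Run:
```python
from h import *
import cv2
for k in range(3):
    s=r.get_state();M=R.from_quat(s["eef_rot"]).as_matrix()
    print(s["tool_pos"],np.degrees(np.arctan2(M[1,1],M[0,1])),s["contact_force"]); t=r.snapshot("top")
a=r.snapshot("scene")[:,:,::-1]
x=cv2.resize(a[140:320,110:230],(400,600),interpolation=cv2.INTER_CUBIC)
y=cv2.resize(t[180:300,420:540,::-1],(400,400),interpolation=cv2.INTER_CUBIC)
cv2.imwrite("pics/s3.png",np.hstack([x,np.vstack([y,np.zeros((200,400,3),np.uint8)])]))
```

```text
[ 0.51067491 -0.240852    0.16562378] 94.08249368529142 [-0.55472946 -0.13266517 -1.27659196]
[ 0.51097865 -0.23982797  0.16594397] 94.17409219907742 [-0.39157539  0.78486327 -1.81754673]
[ 0.51126665 -0.23932746  0.1662306 ] 94.22971273213221 [-0.24269065 -0.21786129 -1.82206171]
```

View pics/s3.png

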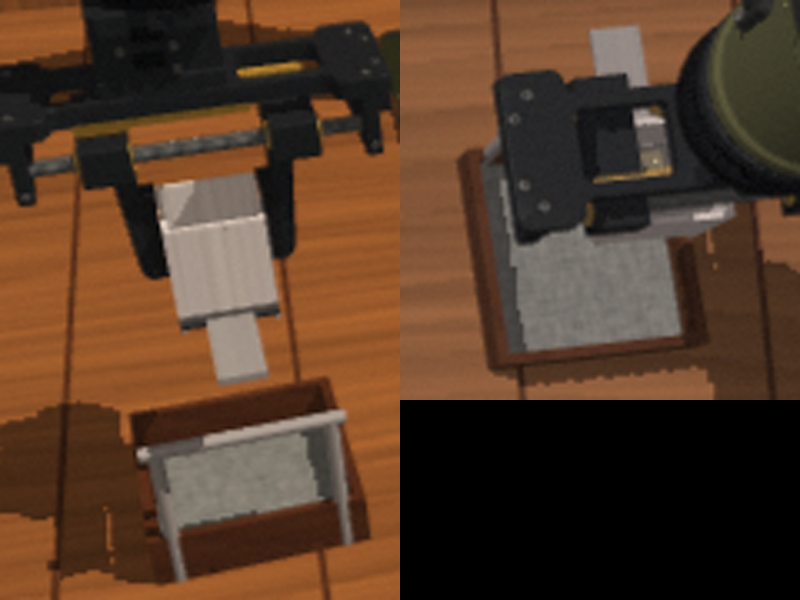

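The left part of the picture shows the cup upright over the tray's bar side with its tab toward the bar, the tab end at (240,380). The right part shows the cup above the tray with the tab end at about (615,30). I check that tab end and then press.

Run:
```python
from h import *
print(ray("scene",[[182,254]],.147),ray("top",[[484.5,189]],.147)); u=np.array([np.cos(np.radians(4.2)),np.sin(np.radians(4.2))])
print(np.array([.511,-.2393])+.083*u)
```

```text
[[ 0.59880631 -0.23430735  0.147     ]] [[ 0.59148803 -0.23372725  0.147     ]]
[ 0.5937771  -0.23322123]
```

Request:
carry_out:
  plan:
    - {"rot":[0,0,0],"xyz":[0.001,-0.001,0.008],"grip":255}
    - {"rot":[0,0,0],"xyz":[0.001,-0.002,0.018],"grip":255}
    - {"rot":[0,0,0],"xyz":[0.001,-0.002,0.028],"grip":255}
    - {"rot":[0,0,0],"xyz":[0.001,-0.002,0.036],"grip":255}
    - {"rot":[0,0,0],"xyz":[0.001,-0.002,0.042],"grip":255}
    - {"rot":[0,0,0],"xyz":[0.001,-0.002,0.045],"grip":255}
    - {"rot":[0,0,0],"xyz":[0.001,-0.002,0.045],"grip":255}

```text
clock: 6.32
tool_pos: [0.5106, -0.2425, 0.1207]
eef_rot: [-0.036, 0.999, 0.0, -0.001]
contact_force: [0.6, 0.4, -1.6]
opening: 0.564
finger_force: 25.0
```

Request:
carry_out:
  plan:
    - {"rot":[0,0,0],"xyz":[0,0,0.006],"grip":255}
    - {"rot":[0,0,0],"xyz":[0,0,0.012],"grip":255}
    - {"rot":[0,0,0],"xyz":[0,0,0.018],"grip":255}
    - {"rot":[0,0,0],"xyz":[0,0,0.023],"grip":255}
    - {"rot":[0,0,0],"xyz":[0,0,0.028],"grip":255}
    - {"rot":[0,0,0],"xyz":[0,0,0.032],"grip":255}
    - {"rot":[0,0,0],"xyz":[0,0,0.034],"grip":255}
    - {"rot":[0,0,0],"xyz":[0,0,0.034],"grip":255}

```text
clock: 6.98
tool_pos: [0.5103, -0.2427, 0.087]
eef_rot: [-0.036, 0.999, 0.0, -0.001]
contact_force: [-1.8, 0.3, -0.0]
opening: 0.57
finger_force: 25.0
```

Run:
```python
from h import *
import cv2
t=r.snapshot("top");a=r.snapshot("scene")[:,:,::-1];s=r.get_state();print(s["tool_pos"],s["contact_force"],s["opening"])
x=cv2.resize(a[180:330,110:230],(400,500),interpolation=cv2.INTER_CUBIC)
y=cv2.resize(t[180:300,420:540,::-1],(400,400),interpolation=cv2.INTER_CUBIC)
cv2.imwrite("pics/s4.png",np.hstack([x,np.vstack([y,np.zeros((100,400,3),np.uint8)])]))
```

```text
[ 0.51005045 -0.24280951  0.0874055 ] [-2.27427955 -0.18255878 -0.82643791] 0.5664758400677328
```

View pics/s4.png

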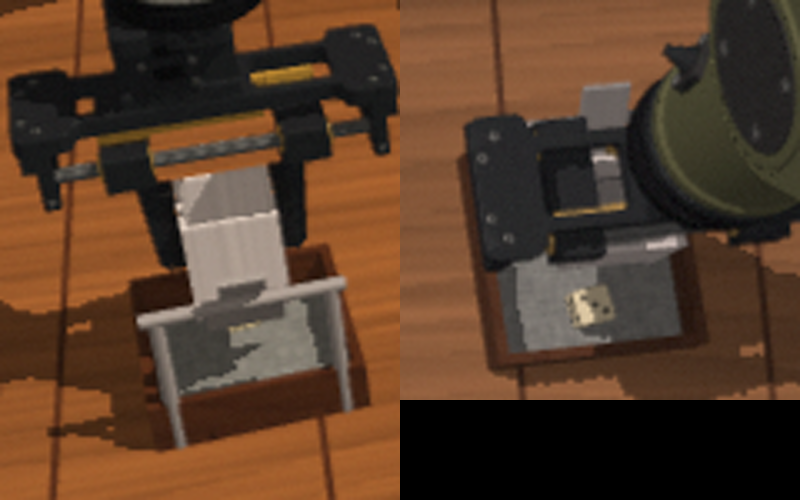

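The die lies in the tray at (590,305) in the right-hand crop, with the tab swung up on the bar. I lift and carry the cup back to its original free spot.

Request:
carry_out:
  plan:
    - {"rot":[0,0,0],"xyz":[0,0,-0.006],"grip":255}
    - {"rot":[0,0,0],"xyz":[0,0,-0.014],"grip":255}
    - {"rot":[0,0,0],"xyz":[0,0,-0.024],"grip":255}
    - {"rot":[0,0,0],"xyz":[0,0,-0.036],"grip":255}
    - {"rot":[0,0,0],"xyz":[0,0,-0.05],"grip":255}
    - {"rot":[0,0,0],"xyz":[0,0,-0.065],"grip":255}
    - {"rot":[0,0,0],"xyz":[0,0,-0.078],"grip":255}
    - {"rot":[0,0,0],"xyz":[0,0,-0.082],"grip":255}

```text
clock: 7.75
tool_pos: [0.5133, -0.2431, 0.1729]
eef_rot: [-0.036, 0.999, -0.001, 0.003]
contact_force: [0.9, 0.9, -2.0]
opening: 0.565
finger_force: 25.0
```

Request:
carry_out:
  plan:
    - {"rot":[0,0,0],"xyz":[0.001,0.01,0],"grip":255}
    - {"rot":[0,0,0],"xyz":[0.003,0.028,0],"grip":255}
    - {"rot":[0,0,0],"xyz":[0.007,0.052,0],"grip":255}
    - {"rot":[0,0,0],"xyz":[0.011,0.08,0],"grip":255}
    - {"rot":[0,0,0],"xyz":[0.015,0.108,0],"grip":255}
    - {"rot":[0,0,0],"xyz":[0.02,0.136,0],"grip":255}
    - {"rot":[0,0,0],"xyz":[0.022,0.164,0],"grip":255}
    - {"rot":[0,0,0],"xyz":[0.022,0.192,0],"grip":255}

```text
clock: 8.42
tool_pos: [0.4738, -0.0509, 0.1694]
eef_rot: [-0.036, 0.999, 0.0, -0.001]
contact_force: [1.0, 0.3, -1.3]
opening: 0.563
finger_force: 25.0
```

Request:
carry_out:
  plan:
    - {"rot":[0,0,-0.004],"xyz":[0,0.028,0],"grip":255}
    - {"rot":[0,0,-0.008],"xyz":[0,0.056,0],"grip":255}
    - {"rot":[0,0,-0.012],"xyz":[0,0.084,0],"grip":255}
    - {"rot":[0,0,-0.016],"xyz":[0,0.112,0],"grip":255}
    - {"rot":[0,0,-0.02],"xyz":[0,0.14,0],"grip":255}
    - {"rot":[0,0,-0.024],"xyz":[0,0.168,0],"grip":255}
    - {"rot":[0,0,-0.028],"xyz":[0,0.196,0],"grip":255}
    - {"rot":[0,0,-0.032],"xyz":[0,0.22,0],"grip":255}

```text
clock: 9.08
tool_pos: [0.4582, 0.1695, 0.1695]
eef_rot: [-0.053, 0.999, 0.001, -0.0]
contact_force: [0.6, -0.0, -1.4]
opening: 0.566
finger_force: 25.0
```

Run:
```python
from h import *
s=r.get_state();M=R.from_quat(s["eef_rot"]).as_matrix()
print(s["tool_pos"],np.degrees(np.arctan2(M[1,1],M[0,1])),tool(np.r_[.455,.246,.028]-s["tool_pos"]),s["opening"])
```

```text
[0.45819129 0.16951613 0.16951759] 96.11203051760724 [-0.00500886  0.07618376  0.14162677] 0.5662120339282929
```

Request:
carry_out:
  plan:
    - {"rot":[0,0,0],"xyz":[-0.001,0.022,0],"grip":255}
    - {"rot":[0,0,0],"xyz":[-0.003,0.042,0.005],"grip":255}
    - {"rot":[0,0,0],"xyz":[-0.004,0.058,0.015],"grip":255}
    - {"rot":[0,0,0],"xyz":[-0.005,0.07,0.032],"grip":255}
    - {"rot":[0,0,0],"xyz":[-0.005,0.075,0.055],"grip":255}
    - {"rot":[0,0,0],"xyz":[-0.005,0.076,0.08],"grip":255}
    - {"rot":[0,0,0],"xyz":[-0.005,0.076,0.1],"grip":255}
    - {"rot":[0,0,0],"xyz":[-0.005,0.076,0.115],"grip":255}

```text
clock: 9.75
tool_pos: [0.4547, 0.2433, 0.0528]
eef_rot: [-0.053, 0.999, -0.0, -0.001]
contact_force: [0.7, -0.3, -1.6]
opening: 0.568
finger_force: 25.0
```

Request:
carry_out:
  plan:
    - {"rot":[0,0,0],"xyz":[0,0,0.008],"grip":255}
    - {"rot":[0,0,0],"xyz":[0,0,0.014],"grip":255}
    - {"rot":[0,0,0],"xyz":[0,0,0.018],"grip":255}
    - {"rot":[0,0,0],"xyz":[0,0,0.021],"grip":255}
    - {"rot":[0,0,0],"xyz":[0,0,0.022],"grip":255}
    - {"rot":[0,0,0],"xyz":[0,0,0.022],"grip":255}
    - {"rot":[0,0,0],"xyz":[0,0,0.022],"grip":255}

```text
clock: 10.33
tool_pos: [0.4568, 0.2428, 0.0332]
eef_rot: [-0.052, 0.999, 0.0, 0.0]
contact_force: [-0.4, 0.3, -3.0]
opening: 0.567
finger_force: 25.0
```

Request:
carry_out:
  plan:
    - {"rot":[0,0,0],"xyz":[0,0,0.0015],"grip":255}
    - {"rot":[0,0,0],"xyz":[0,0,0.003],"grip":255}
    - {"rot":[0,0,0],"xyz":[0,0,0.0045],"grip":255}
    - {"rot":[0,0,0],"xyz":[0,0,0.005],"grip":255}
    - {"rot":[0,0,0],"xyz":[0,0,0.005],"grip":255}
    - {"rot":[0,0,0],"xyz":[0,0,0.005],"grip":255}

```text
clock: 10.83
tool_pos: [0.4564, 0.2426, 0.0277]
eef_rot: [-0.052, 0.999, 0.0, -0.0]
contact_force: [-0.4, -0.4, -1.7]
opening: 0.565
finger_force: 25.0
```

Request:
carry_out:
  plan:
    - {"rot":[0,0,0],"xyz":[0,0,0.0005],"grip":255}
    - {"rot":[0,0,0],"xyz":[0,0,0.001],"grip":255}
    - {"rot":[0,0,0],"xyz":[0,0,0.0015],"grip":255}
    - {"rot":[0,0,0],"xyz":[0,0,0.0015],"grip":255}
    - {"rot":[0,0,0],"xyz":[0,0,0.0015],"grip":255}

```text
clock: 11.25
tool_pos: [0.4565, 0.2427, 0.0268]
eef_rot: [-0.052, 0.999, 0.0, 0.0]
contact_force: [-1.9, -0.6, 6.7]
opening: 0.568
finger_force: 25.0
```

Contact at the bench (+6.7 N). I release and retreat upward.

Request:
carry_out:
  plan:
    - {"rot":[0,0,0],"xyz":[0,0,-0.0005],"grip":180}
    - {"rot":[0,0,0],"xyz":[0,0,-0.0005],"grip":90}
    - {"rot":[0,0,0],"xyz":[0,0,-0.0005],"grip":0}
    - {"rot":[0,0,0],"xyz":[0,0,-0.0005],"grip":0}
    - {"rot":[0,0,0],"xyz":[0,0,-0.0005],"grip":0}
    - {"rot":[0,0,0],"xyz":[0,0,-0.0005],"grip":0}
    - {"rot":[0,0,0],"xyz":[0,0,-0.0005],"grip":0}
    - {"rot":[0,0,0],"xyz":[0,0,-0.0005],"grip":0}

```text
clock: 11.92
tool_pos: [0.4565, 0.2426, 0.0267]
eef_rot: [-0.052, 0.999, 0.0, -0.0]
contact_force: [0.6, 0.1, 0.3]
opening: 1.002
finger_force: 0.0
```

Request:
carry_out:
  plan:
    - {"rot":[0,0,0],"xyz":[0,0,-0.01],"grip":0}
    - {"rot":[0,0,0],"xyz":[0,0,-0.03],"grip":0}
    - {"rot":[0,0,0],"xyz":[0,0,-0.055],"grip":0}
    - {"rot":[0,0,0],"xyz":[0,0,-0.08],"grip":0}
    - {"rot":[0,0,0],"xyz":[0,0,-0.105],"grip":0}
    - {"rot":[0,0,0],"xyz":[0,0,-0.12],"grip":0}
    - {"rot":[0,0,0],"xyz":[0,0,-0.12],"grip":0}
    - {"rot":[0,0,0],"xyz":[0,0,-0.12],"grip":0}

```text
clock: 12.58
tool_pos: [0.4569, 0.2427, 0.1478]
eef_rot: [-0.052, 0.999, 0.0, 0.001]
contact_force: [-0.3, 0.1, -0.4]
opening: 0.999
finger_force: 0.0
```

Run:
```python
from h import *
import cv2
t=r.snapshot("top");a=r.snapshot("scene")[:,:,::-1];s=r.get_state();print(s["tool_pos"],s["contact_force"],s["opening"])
x=cv2.resize(a[110:290,380:500],(400,600),interpolation=cv2.INTER_CUBIC)
y=cv2.resize(t[190:310,420:540,::-1],(400,400),interpolation=cv2.INTER_CUBIC)
cv2.imwrite("pics/s5.png",np.hstack([x,np.vstack([y,np.zeros((200,400,3),np.uint8)])]))
```

```text
[0.45603485 0.24214109 0.14625227] [ 0.24128848  0.10551094 -0.1329282 ] 0.999363656613308
```

View pics/s5.png

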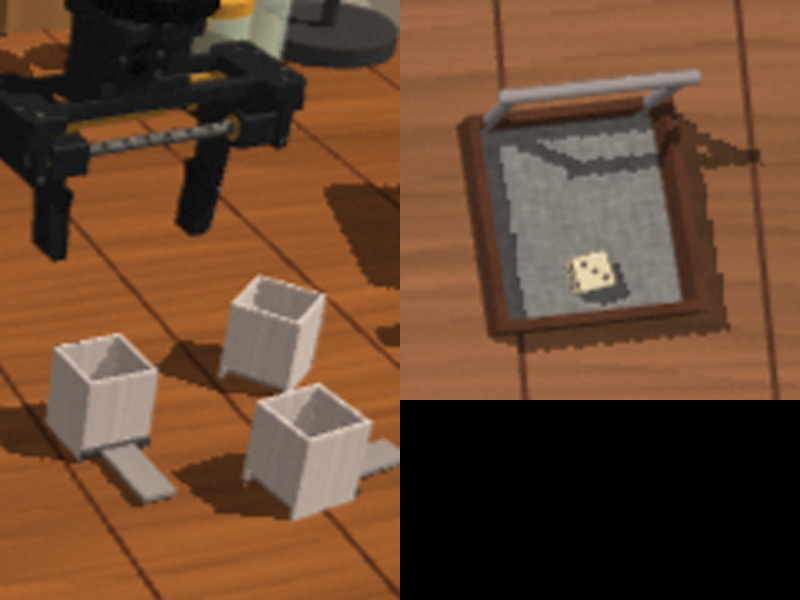

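The cup stands upright and shut on the bench at (100,395), with the gripper clear of it. The die lies in the square tray at (590,272).

```bash
python3 -c "
from plant import r
print(r.finish_job())"
```

```text
the job is handed in; nothing more can be done
None
```

The job is handed in with no verdict returned: the last pictures show the die in the square tray and the empty cup upright, shut and released at its original spot, well clear of the tray.

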